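Slide the work carrier under the jig's leaf spring

ROBOT

A 6-joint arm with a two-finger parallel gripper is mounted at the origin on the work surface; the furniture and walls round the work are solid. World frame = base frame: x ahead of the robot, y to its left, z up, the work surface at z = 0. Lengths are in m, angles in rad, forces in N, time in s.
With the tool pointing down it reaches from about 0.375 to 0.925 m from the base axis. Payload 5.7 kg.
Tool frame: the origin (TCP) lies at the very end of the fingers, on their centre line; the grasp point (between the pads) lies 19 mm behind it (robot.grip_depth is the distance from the TCP to the grasp point, in m); z points along the fingers, y is the line along which they close (so a half turn about z gives the same grasp; the last joint's range is limited). The gripper opens to 88 mm and grips with 3 to 60 N. Pads are 20 mm wide; open, the fingers measure 115 mm over their backs; the gripper's body (75 mm by 178 mm) begins 61 mm behind the grasp point.
Start: joints at [1.02, 0.359, 1.51, -0, 1.272, -0.115], TCP at [0.253, 0.544, 0.194] pointing down, gripper open.
Joint ranges: [-2.97, 2.97], [-1.01, 2.36], [0.21, 2.38], [-0.96, 4.11], [0.2, 2.71], [-2.98, 2.98]. Speed limits (rad/s): [2.39, 2.39, 3.14, 3.14, 3.14, 3.14].

INTERFACE

Orientations are given as a unit quaternion [x, y, z, w].
In Python, from rig import robot gives the robot as it stands. The module is installed in compiled form; this text tells all that it offers.
- The arm moves only by the tool drive_tool, never from a script. Its argument "steps" is a list of rows, each an object with "offset": the shift along the world's x, y, z in m, a list of three; "twist": the turn about the world's z in degrees. In form: [{"offset": [tx, ty, tz], "twist": twist}, ...]. A call has 1 to 8 rows; each row is the pose to reach, as a shift and turn from the pose commanded when the call began; what a row does not reach only later rows make up. A row lasts 1/10 s, in which the tool goes at most 50 mm and 8.59 degrees, less where a joint would pass 70% of its speed; a pose out of reach is approached as far as the arm can. A call with a gripper value outside its range is refused whole. "claw" is the finger opening in m, from 0 to 0.0878, set as the call begins (left out, the last holds). The fingers move at their own pace and stop on an object; "squeeze" is the grip in N (left out, the last holds). Time passes only in rows, so rows that repeat a pose let the fingers close. It gives the time, the measured TCP pose, the force, the opening and the grip force at its end, in the units of the state.
- robot.get_obs(): the state, without advancing time (a new reading comes with each control period).
- robot.get_image(name): name is "side" or "top" or "wrist"; returns a dict with "img" (400x640x3 uint8, red, green, blue), "z_map" (400x640 float32, m along the optical axis (not along the pixel's ray), 0 where there is no reading), "intrinsics" (3x3 intrinsics, pixels), "world_to_cam" (4x4, takes a point from world to camera coordinates); the wrist camera has in their place "T_tool_cam" (4x4, takes a point from camera to tool coordinates, whose origin is the TCP and whose axes are the flange's). Camera axes: x right, y down, z forward; pixel columns grow to the right and rows downward; lengths in m; the calibration is good to about 2 mm. A picture is of the moment at which its call begins: read the wrist's pose just before it.
- robot.sign_off(): hands the job in; it is judged then, once.
The state is a dict: "t": time; "joints": joint angles; "joint_vel": joint speeds; "effort": joint torques, N m; "position": TCP position; "eef_rot": TCP orientation; "wrist_force": force on the tool from outside, world axes, zero at the start; "wrist_torque": the same for the moment, N m; "opening": opening from 0.0 (shut) to 1.0 (fully open); "finger_force": force on a finger pad.
Only numpy, scipy, OpenCV 4.12 (cv2) and the standard library are available. Lean on these libraries where they do the work, as an engineer would, in place of code of your own. Each camera call takes 0.05 s, during which the arm holds its last target. There are 200 camera calls.

TASK

Load the drilling jig: with the fingertips first press the aluminium work carrier hard down on its sprung bed, behind its cross rib, and keep pressing while you push it forward under the nose of the leaf spring until it is fully home against the end stop. Then let go, so that it stays clamped under the leaf. Only press and push the carrier, never lift it, and leave the things beside the jig where they are.

Things in the scene. Friction and masses are not known exactly. Their poses are not given: they have to be found in the camera images.
- jig: Fixed dark steel drilling jig on the counter, 214 x 70 x 56 mm (x, y, z). Origin: centre of its underside, on the counter. Its x axis is the sliding direction, towards the end stop and leaf spring; z up. Two side guides (inner faces at y = +-23.5 mm, tops 29 mm above the counter) and a low rear stop (top 22 mm) hold the carrier in a track. The end block fills x = 72 to 106 mm; its leaf clamp with two screws is 56 mm high at x = 86 to 104 mm.
- carrier: Loose aluminium work carrier, 0.22 kg, a slab 100 x 44 x 20 mm lying in the track on the sprung bed. Origin: centre of its underside (19 mm above the counter at the start); x axis forward, as the jig's. Its front top edge has a 4 mm long, 2 mm high bevel. A rib 8 mm thick (x = -8 to 0 mm), as wide as the slab, stands 10 mm above the slab's top: push forward against its rear face. The half before the rib carries a square steel work blank let in flush and goes under the leaf.
- thumb_pad (a point): Centre of the flat, serrated pressing area on the carrier's top (42 mm long, x = -50 to -8 mm of the carrier, 44 mm wide), 20 mm above the underside, 20 mm behind the rib's rear face. Start height 39 mm above the counter, 32 mm when pressed right down.
- carrier_front (a point): Middle of the carrier's front face at its underside.
- leaf_nose (a point): Lowest point of the leaf spring's blunt turned-down nose at rest (a steel lip 4 mm thick along x, 44 mm wide across the track, with an upright front face), 32 mm above the counter, 42 mm before the end stop: 7 mm lower than the carrier's top at the start, so an unpressed carrier butts against it and is blocked. The nose lifts by up to 3 mm (about 7 N at rest, 13 N lifted). Two tines rise from it to the clamp at the end block.
- end_stop (a point): Middle of the end stop's face, 72 mm along the jig's x from its origin, 19 mm above the counter. Its axes are the jig's. The carrier is home when carrier_front has reached it; its origin is then 22 mm along the jig's x and its rib stands 5 mm behind the leaf's nose.
- bed (a joint): How far the sprung bed plate under the carrier is pressed down, m: 0 up, 0.007 on its stop. It starts to sink at about 7 N of pressing and needs about 14 N for the full 7 mm; about 5 mm is needed to pass the leaf. Pressing harder than 14 N onto the stop is fine. The slideway is oiled (friction about 0.2); pushing the pressed carrier takes some 5 to 15 N. When the carrier is home and let go, leaf and bed clamp it 4 to 5 mm down.
- flux_tin: Bystander: round shallow tin, 46 mm wide, 16 mm high, to the left of the jig. Origin: centre of its underside.
- chuck_key: Bystander: T-shaped steel chuck key, 52 x 72 x 12 mm, lying to the left of the jig. Origin: about its middle, on the counter.
- side_cutters: Bystander: side cutters, 36 x 128 x 12 mm, lying to the right of the jig. Origin: about the middle, on the counter.
Things that resemble listed ones, but are neither listed nor needed, are in the scene too. What is shaped like the carrier but blue is not meant.

How it is judged:
By the outcome, as a careful person would: the job done as asked, in the order asked, and still so for the second after the job is handed in, with the robot touching nothing.
It also fails if it takes over 32 s, if anything falls off the work surface, if the arm or the gripper's body presses on something with over 40 N, if the wrist force passes 120 N, or if a joint passes its speed limit or range.

## Working session

There is one attempt and no reset: what is moved stays moved. The work goes in short steps, Python scripts to look and compute and a tool call to move; the robot and the scene stay as the last step left them, time stands still between calls to the robot, and variables do not carry over. Pictures are saved under pics/ and viewed, at most 10 in all, crops included, and the job is handed in when it is done.

Besides the shell and the picture viewer there is one more tool, called after ">>>" in YAML: its name, and indented under it one key for each argument. drive_tool: Moves the arm, as the interface text tells. Its arguments: {"type":"object","properties":{"steps":{"type":"array","items":{"type":"object","properties":{"offset":{"type":"array","items":{"type":"number"}},"twist":{"type":"number"}}}},"claw":{"type":"number"},"squeeze":{"type":"number"}},"required":["steps"]}

```bash
mkdir -p pics
cat > h.py <<'E'
from rig import robot
import cv2, numpy as np
def snap(n,tag):
    o=robot.get_obs(); d=robot.get_image(n); cv2.imwrite(f'pics/{tag}.png',d['img'][:,:,::-1])
    np.savez(f'pics/{tag}.npz',**{k:v for k,v in d.items()},pos=o['position'],rot=o['eef_rot'])
    return d
E
python3 - <<'E'
from h import *
snap('top','top0'); snap('side','side0')
o=robot.get_obs(); print({k:np.round(v,3) for k,v in o.items()})
a=cv2.imread('pics/top0.png'); b=cv2.imread('pics/side0.png')
E
```

```text
{'t': np.float64(0.1), 'joints': array([ 1.02 ,  0.359,  1.511,  0.   ,  1.273, -0.115]), 'joint_vel': array([-0.   , -0.   , -0.002, -0.001, -0.001, -0.   ]), 'effort': array([-0.0000e+00, -5.1636e+01, -2.7141e+01,  6.8000e-02,  2.8000e-02,
       -0.0000e+00]), 'position': array([0.253, 0.543, 0.193]), 'eef_rot': array([ 0.216,  0.976, -0.001, -0.   ]), 'wrist_force': array([ 0.797,  0.617, -0.131]), 'wrist_torque': array([ 0.02 , -0.009, -0.039]), 'finger_force': np.float64(0.0), 'opening': np.float64(1.0)}
```

View pics/top0.png

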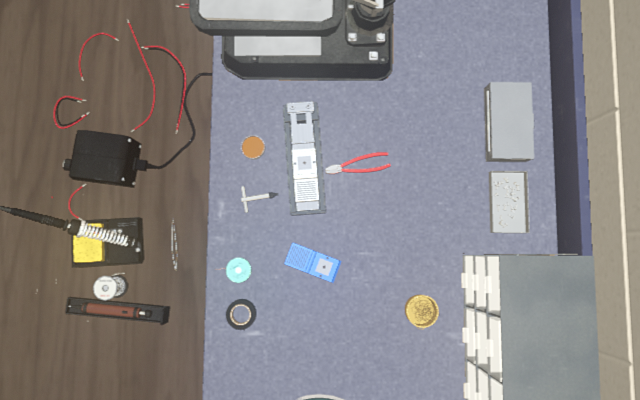

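View pics/side0.png

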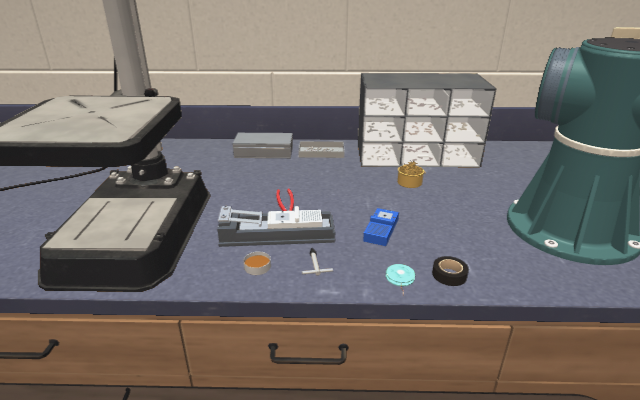

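Top view: the jig lies at px (305,158), with its end block and leaf up at (300,108) and the serrated pad at (306,192). The tin is at (253,147), the key at (258,197), the cutters at (357,163), and the blue decoy at (312,263). In the side view the carrier is at about (297,217). A press stand rises beyond the jig. Now I'll measure.

```bash
cat >> h.py <<'E'
def back(d,pts=None):
    K=d['intrinsics']; z=d['z_map']; v,u=np.mgrid[:z.shape[0],:z.shape[1]]
    P=np.stack([(u-K[0,2])/K[0,0]*z,(v-K[1,2])/K[1,1]*z,z,np.ones_like(z)],-1)
    if 'world_to_cam' in d: T=np.linalg.inv(d['world_to_cam'])
    else:
        from scipy.spatial.transform import Rotation as R
        W=np.eye(4); W[:3,:3]=R.from_quat(d['rot']).as_matrix(); W[:3,3]=d['pos']; T=W@d['T_tool_cam']
    return (P@T.T)[...,:3]
E
python3 - <<'E'
from h import *
d=np.load('pics/top0.npz'); P=back(d)
for n,(u,v) in dict(pad=(306,192),blank=(305,162),clampL=(289,106),clampR=(312,106),rearL=(291,213),rearR=(325,212),counter=(350,220),tin=(253,147),plate=(265,20),plateedge=(265,32)).items(): print(n,P[v,u].round(4))
m=(P[...,2]>.012)&(P[...,2]<.07); m[:90]=0;m[225:]=0;m[:,:275]=0;m[:,332:]=0
q=P[m][:,:2].astype(np.float32); r=cv2.minAreaRect(q*1000); print(r,cv2.boxPoints(r))
w=back(np.load('pics/side0.npz'))
for n,(u,v) in dict(pad=(310,215),clamp=(225,213),tin=(258,262)).items(): print('side',n,w[v,u].round(4))
c=cv2.resize(cv2.imread('pics/top0.png')[85:230,230:400],None,fx=4,fy=4,interpolation=cv2.INTER_CUBIC)[:600]
cv2.imwrite('pics/crop1.png',c)
E
```

```text
pad [0.5027 0.0267 0.0387]
blank [0.5596 0.0291 0.0428]
clampL [0.6645 0.0603 0.0558]
clampR [0.6654 0.0167 0.0543]
rearL [0.4646 0.0557 0.0123]
rearR [ 0.4671 -0.0101  0.0122]
counter [ 0.4528 -0.0595 -0.0009]
tin [0.5941 0.1321 0.0112]
plate [0.744  0.0893 0.2506]
plateedge [0.7291 0.09   0.2408]
((569.3167724609375, 22.710987091064453), (211.76126098632812, 84.2038803100586), 4.5495710372924805) [[460.43018   56.281647]
 [467.10938  -27.656912]
 [678.20337  -10.859673]
 [671.5242    73.07889 ]]
side pad [0.5061 0.0261 0.0389]
side clamp [0.6616 0.0437 0.0521]
side tin [0.5909 0.1351 0.0107]
```

View pics/crop1.png

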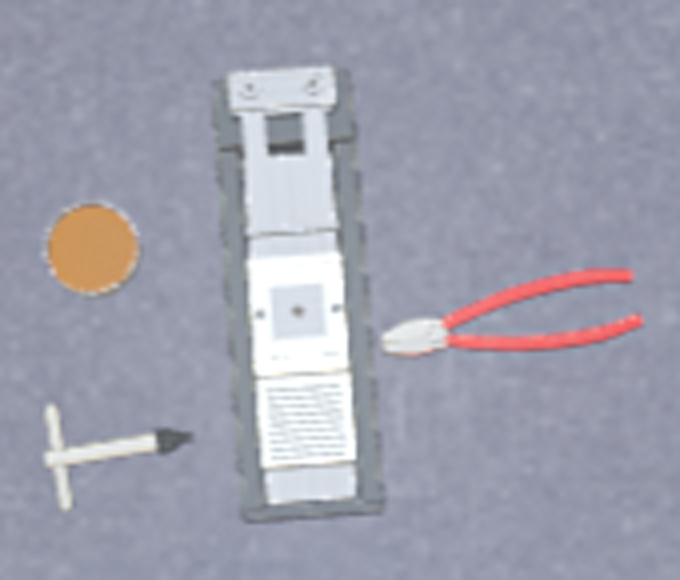

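The pad is at about (0.504, 0.026, 0.039) in both views, which matches the stated height. The jig axis is at about +4°. I'm moving over it with the claw closed for a wrist look.

>>> drive_tool:
  steps:
    - {"offset": [0.217,-0.514,0.03],"twist": 29}
    - {"offset": [0.217,-0.514,0.03],"twist": 29}
    - {"offset": [0.217,-0.514,0.03],"twist": 29}
    - {"offset": [0.217,-0.514,0.03],"twist": 29}
    - {"offset": [0.217,-0.514,0.03],"twist": 29}
    - {"offset": [0.217,-0.514,0.03],"twist": 29}
    - {"offset": [0.217,-0.514,0.03],"twist": 29}
    - {"offset": [0.217,-0.514,0.03],"twist": 29}
  claw: 0
  squeeze: 20

```text
t: 0.9
position: [0.4065, 0.1796, 0.2153]
eef_rot: [-0.035, 0.999, -0.0, -0.0]
wrist_force: [0.6, -0.2, 0.1]
opening: 0.308
finger_force: 0.0
```

>>> drive_tool:
  steps:
    - {"offset": [0.06,-0.147,0.005],"twist": 0}
    - {"offset": [0.06,-0.147,0.005],"twist": 0}
    - {"offset": [0.06,-0.147,0.005],"twist": 0}
    - {"offset": [0.06,-0.147,0.005],"twist": 0}
    - {"offset": [0.06,-0.147,0.005],"twist": 0}
    - {"offset": [0.06,-0.147,0.005],"twist": 0}

```text
t: 1.5
position: [0.4655, 0.0354, 0.2199]
eef_rot: [-0.035, 0.999, 0.0, -0.001]
wrist_force: [-0.6, -0.2, -0.5]
opening: 0.005
finger_force: 0.0
```

Run:
```python
from h import *
snap('wrist','w1'); o=robot.get_obs(); print(o['t'],o['position'],o['eef_rot'],o['opening'],o['wrist_force'])
```

```text
1.55 [0.46537244 0.03581414 0.21994644] [-3.56617227e-02  9.99363662e-01  3.40116510e-04 -6.29997007e-04] 0.007070063204045168 [-0.44823379  0.40351864  0.01177222]
```

View pics/w1.png

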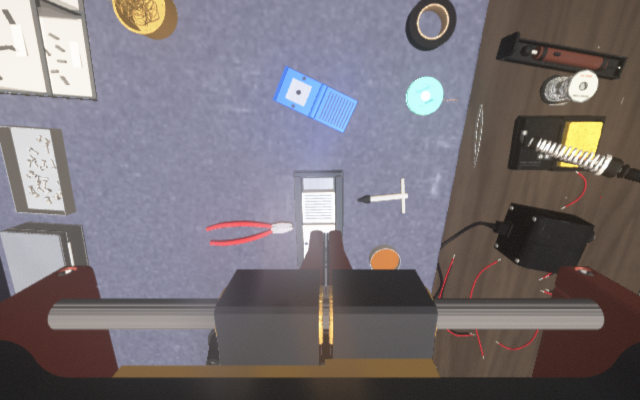

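Wrist view: the jig's rear half is visible at px (320,205), nearly upright in the picture, and the pad is at (318,208). The rib is at about row 228, partly behind the fingers. Now I'll fit the axis and edges.

Run:
```python
from h import *
P=back(np.load('pics/w1.npz')); T=back(np.load('pics/top0.npz'))
def q(P,lo,hi,box):
    m=(P[...,2]>lo)&(P[...,2]<hi)&(P[...,0]>box[0])&(P[...,0]<box[1])&(P[...,1]>box[2])&(P[...,1]<box[3]); return P[m]
print('w1 counter z',np.median(P[180:200,250:280,2]))
for nm,M in (('wrist',P),('top',T)):
    # jig outer edges vs x
    res=[]
    for x in np.arange(.47,.68,.015):
        s=q(M,.018,.034,(x-.008,x+.008,-.02,.09))
        if len(s)>5: res.append((x,s[:,1].min(),s[:,1].max()))
    res=np.array(res); print(nm); print(res.round(4))
    if len(res)>2: print('slopes deg',np.degrees(np.polyfit(res[:,0],res[:,1],1)[0]),np.degrees(np.polyfit(res[:,0],res[:,2],1)[0]))
    # centre-line height profile
    for x in np.arange(.455,.69,.005):
        s=q(M,-.01,.08,(x-.0025,x+.0025,.027+.07*(x-.505)-.012,.027+.07*(x-.505)+.012))
        if len(s): print(round(x,3),np.median(s[:,2]).round(4),end=' | ')
    print()
```

```text
w1 counter z -6.647417446109527e-05
wrist
[[ 0.47   -0.0074  0.0575]
 [ 0.485  -0.006   0.0587]
 [ 0.5    -0.0041  0.06  ]
 [ 0.515  -0.0034  0.0613]
 [ 0.53   -0.0014  0.0627]
 [ 0.545  -0.0007  0.0631]
 [ 0.56    0.0014  0.0101]
 [ 0.575   0.002   0.0113]
 [ 0.59    0.0026  0.0117]
 [ 0.605   0.0048  0.0079]]
slopes deg 5.001420334967234 -27.159740859174075
0.455 -0.0001 | 0.46 0.0004 | 0.465 0.0216 | 0.47 0.0187 | 0.475 0.0189 | 0.48 0.019 | 0.485 0.028 | 0.49 0.039 | 0.495 0.0388 | 0.5 0.0391 | 0.505 0.039 | 0.51 0.0388 | 0.515 0.0391 | 0.52 0.0391 | 0.525 0.0394 | 0.53 0.0485 | 0.535 0.0485 | 0.54 0.0387 | 0.545 0.0387 | 0.55 0.0384 | 0.555 0.0385 | 
top
[[ 4.70e-01 -8.00e-03  5.51e-02]
 [ 4.85e-01 -7.80e-03  5.72e-02]
 [ 5.00e-01 -7.60e-03  5.75e-02]
 [ 5.15e-01 -5.70e-03  5.96e-02]
 [ 5.30e-01 -3.70e-03  5.99e-02]
 [ 5.45e-01 -3.60e-03  6.18e-02]
 [ 5.60e-01 -1.60e-03  6.21e-02]
 [ 5.75e-01 -1.50e-03  6.43e-02]
 [ 5.90e-01  6.00e-04  6.44e-02]
 [ 6.05e-01  2.60e-03  6.65e-02]
 [ 6.20e-01  2.70e-03  6.68e-02]
 [ 6.35e-01  4.80e-03  6.90e-02]
 [ 6.50e-01  4.90e-03  3.22e-02]]
slopes deg 4.560501278202043 -0.19186262899053755
0.455 0.0006 | 0.46 0.0018 | 0.465 0.0224 | 0.47 0.0208 | 0.475 0.0208 | 0.48 0.0207 | 0.485 0.0238 | 0.49 0.0405 | 0.495 0.0408 | 0.5 0.0408 | 0.505 0.0405 | 0.51 0.0407 | 0.515 0.0408 | 0.52 0.0405 | 0.525 0.0406 | 0.53 0.0499 | 0.535 0.0497 | 0.54 0.0414 | 0.545 0.04 | 0.55 0.041 | 0.555 0.0409 | 0.56 0.0414 | 0.565 0.0414 | 0.57 0.0403 | 0.575 0.0414 | 0.58 0.0409 | 0.585 0.0396 | 0.59 0.0202 | 0.595 0.0207 | 0.6 0.0385 | 0.605 0.0236 | 0.61 0.0216 | 0.615 0.0209 | 0.62 0.0215 | 0.625 0.0217 | 0.63 0.0203 | 0.635 0.0206 | 0.64 0.0271 | 0.645 0.0401 | 0.65 0.0403 | 0.655 0.0492 | 0.66 0.0527 | 0.665 0.0541 | 0.67 0.0525 | 0.675 0.0542 |
```

The measurements are consistent: the slab top is at 0.039, the rib top at 0.049, the rib's rear face at x≈0.528, and the front at ≈0.586. The end stop is at ≈0.641, which gives about 54 mm of travel along an axis of 4.7°. I'm descending behind the rib.

>>> drive_tool:
  steps:
    - {"offset": [0.048,-0.008,-0.05],"twist": 0.6}
    - {"offset": [0.048,-0.008,-0.09],"twist": 0.6}
    - {"offset": [0.048,-0.008,-0.13],"twist": 0.6}
    - {"offset": [0.048,-0.008,-0.16],"twist": 0.6}
    - {"offset": [0.048,-0.008,-0.16],"twist": 0.6}
    - {"offset": [0.048,-0.008,-0.16],"twist": 0.6}

```text
t: 2.15
position: [0.5138, 0.0279, 0.0605]
eef_rot: [-0.041, 0.999, 0.0, -0.001]
wrist_force: [-0.2, 0.5, 0.3]
opening: 0.009
finger_force: 0.0
```

Run:
```python
from h import *
snap('side','s1'); o=robot.get_obs(); print(o['t'],o['position'],o['eef_rot'],o['opening'],o['wrist_force'])
c=cv2.imread('pics/s1.png')[120:270,190:370]; cv2.imwrite('pics/s1c.png',cv2.resize(c,None,fx=4,fy=4))
```

```text
2.2 [0.51507774 0.02752604 0.06158838] [-4.12440809e-02  9.99148836e-01 -7.11391977e-05  7.24373239e-04] 0.0064377803503300225 [ 0.6173535   0.5428305  -0.21589471]
```

View pics/s1c.png

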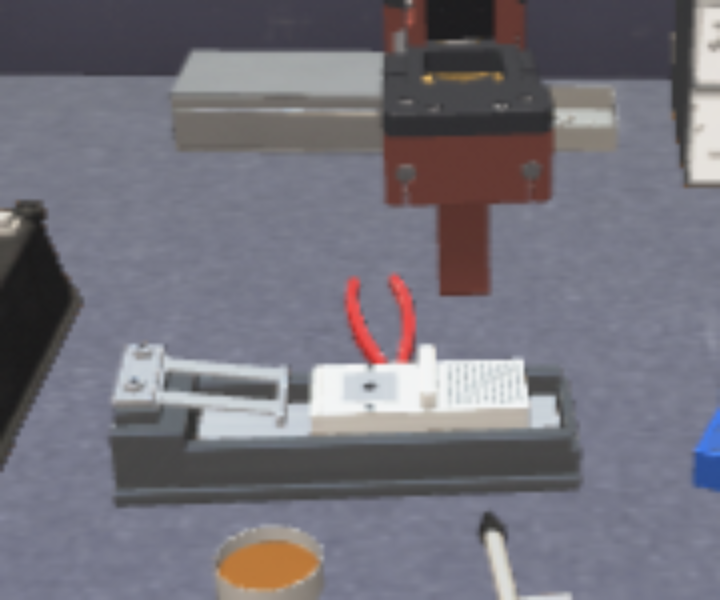

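The fingertips (crop px 440–490) hang over the pad just behind the rib (420–437). Next is the press.

>>> drive_tool:
  steps:
    - {"offset": [0,0,-0.012],"twist": 0}
    - {"offset": [0,0,-0.02],"twist": 0}
    - {"offset": [0,0,-0.024],"twist": 0}
    - {"offset": [0,0,-0.027],"twist": 0}
    - {"offset": [0,0,-0.029],"twist": 0}
    - {"offset": [0,0,-0.029],"twist": 0}

```text
t: 2.8
position: [0.5143, 0.0264, 0.0311]
eef_rot: [-0.04, 0.999, -0.0, -0.0]
wrist_force: [-0.2, 0.4, -0.2]
opening: 0.004
finger_force: 0.0
```

The force is near zero where contact was expected, so I'm looking before pressing further.

Run:
```python
from h import *
snap('side','s2'); o=robot.get_obs(); print(o['t'],o['position'],o['opening'],o['wrist_force'],o['effort'],o['wrist_torque'])
c=cv2.imread('pics/s2.png')[170:270,200:350]; cv2.imwrite('pics/s2c.png',cv2.resize(c,None,fx=5,fy=5))
w=back(np.load('pics/s2.npz'));print(w[213:218,318:328,2].round(4), w[213:218,290,:].round(4))
```

```text
2.85 [0.51439556 0.02639866 0.03125397] 0.005585315910416293 [-0.18157007 -0.25705558 -0.25904347] [-1.78268117e-03 -4.74113238e+01 -1.72171050e+01 -2.00822123e-02
  5.59546903e-02  1.71979668e-04] [0.00438656 0.01455901 0.06004289]
[[0.0397 0.0397 0.0391 0.0305 0.03   0.0287 0.0288 0.0295 0.028  0.0286]
 [0.0396 0.0393 0.0387 0.0276 0.026  0.0275 0.0271 0.0267 0.0255 0.0272]
 [0.04   0.0391 0.0394 0.0388 0.0248 0.0248 0.0255 0.0266 0.0241 0.0245]
 [0.0387 0.0391 0.0392 0.0382 0.0229 0.0222 0.0206 0.0215 0.0225 0.0218]
 [0.0396 0.0398 0.0393 0.0391 0.0214 0.0206 0.019  0.0194 0.0203 0.0209]] [[0.5442 0.02   0.0392]
 [0.5439 0.0242 0.0395]
 [0.5437 0.0266 0.0388]
 [0.5435 0.0303 0.0388]
 [0.5431 0.0345 0.0392]]
```

View pics/s2c.png

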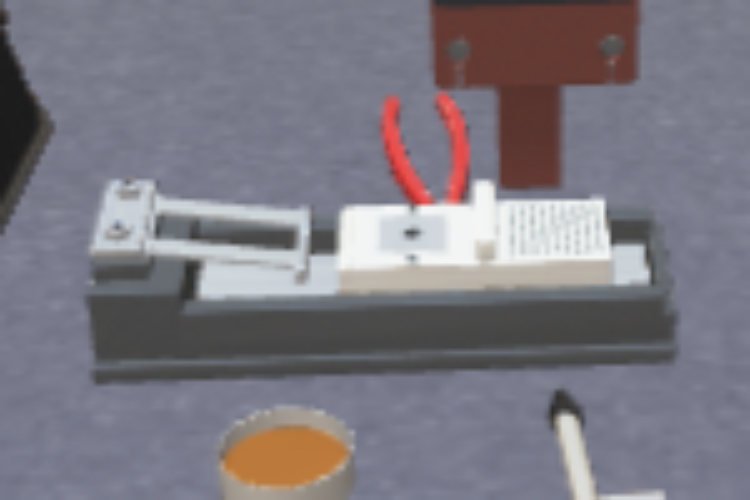

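The fingertips (crop px 500–560, bottom row 187) still appear clear of the carrier. I'll locate the tips in the camera frame.

Run:
```python
from h import *
w=back(np.load('pics/s2.npz'))
for v in range(198,212): print(v,w[v,306].round(4),w[v,302].round(4))
w=back(np.load('pics/s1.npz'))
for v in range(188,197): print(v,w[v,306].round(4))
d=np.load('pics/s2.npz')
for p in ([.5144,.0264,.0312],[.5144,.0264,.05]):
    c=d['world_to_cam']@np.r_[p,1]; k=d['intrinsics']@c[:3]; print(k[:2]/k[2])
snap('top','t2'); w=back(np.load('pics/t2.npz'))
m=(w[...,2]>.03)&(w[...,2]<.08); print(w[185:205:3,306].round(4))
```

```text
198 [0.5127 0.0367 0.0812] [0.52   0.0351 0.0802]
199 [0.5128 0.0342 0.0777] [0.52   0.0353 0.0783]
200 [0.5128 0.036  0.0766] [0.5201 0.0358 0.0765]
201 [0.5128 0.0355 0.0743] [0.52   0.0374 0.0752]
202 [0.5128 0.0363 0.0726] [0.5202 0.034  0.0712]
203 [0.5129 0.0358 0.0703] [0.5201 0.0364 0.0705]
204 [0.5129 0.0344 0.0674] [0.5203 0.0344 0.0673]
205 [0.5129 0.0356 0.0659] [0.5202 0.036  0.0661]
206 [0.513  0.0349 0.0634] [0.5204 0.033  0.0623]
207 [0.513  0.0344 0.061 ] [0.5204 0.0346 0.0611]
208 [ 5.181e-01 -6.680e-02 -1.000e-04] [ 0.5263 -0.0642  0.0013]
209 [ 0.5177 -0.0596  0.0016] [ 5.262e-01 -6.180e-02  3.000e-04]
210 [0.5143 0.0095 0.04  ] [0.522  0.0089 0.0395]
211 [0.5142 0.0132 0.0399] [0.5219 0.0117 0.0389]
188 [0.5124 0.0369 0.1017]
189 [0.5125 0.0362 0.0993]
190 [0.5125 0.037  0.0977]
191 [0.5124 0.0377 0.0961]
192 [0.5126 0.035  0.0926]
193 [0.5125 0.0375 0.0919]
194 [ 5.207e-01 -1.291e-01 -3.000e-04]
195 [ 0.5204 -0.1238  0.    ]
196 [ 0.5203 -0.1206 -0.0007]
[305.65631492 218.5433923 ]
[305.52246679 209.94823999]
[[0.4779 0.0226 0.333 ]
 [0.4778 0.023  0.3011]
 [0.4762 0.0233 0.2792]
 [0.4847 0.0248 0.1654]
 [0.4927 0.0265 0.0434]
 [0.4873 0.0265 0.041 ]
 [0.4833 0.0267 0.0229]]
```

The true fingertips are about 29 mm above the reported TCP: tip at 0.060 against 0.031 reported, and the same offset in the previous picture. I'll rely on camera heights and contact force, so contact should come at a reported z≈0.010. The gripper body still clears the clamp. Approaching in guarded steps.

>>> drive_tool:
  steps:
    - {"offset": [0,0.002,-0.01],"twist": 0}
    - {"offset": [0,0.002,-0.017],"twist": 0}
    - {"offset": [0,0.002,-0.02],"twist": 0}
    - {"offset": [0,0.002,-0.022],"twist": 0}
    - {"offset": [0,0.002,-0.024],"twist": 0}
    - {"offset": [0,0.002,-0.024],"twist": 0}

```text
t: 3.5
position: [0.5143, 0.0285, 0.0075]
eef_rot: [-0.04, 0.999, -0.0, -0.0]
wrist_force: [-2.0, 0.5, 10.9]
opening: 0.008
finger_force: 5.0
```

Contact at 10.9 N and the bed is sinking. Pressing on to the stop.

>>> drive_tool:
  steps:
    - {"offset": [0,0,-0.002],"twist": 0}
    - {"offset": [0,0,-0.004],"twist": 0}
    - {"offset": [0,0,-0.006],"twist": 0}
    - {"offset": [0,0,-0.006],"twist": 0}

```text
t: 3.9
position: [0.5152, 0.0284, 0.0035]
eef_rot: [-0.04, 0.999, -0.0, 0.001]
wrist_force: [-4.9, 0.8, 26.7]
opening: 0.007
finger_force: 13.4
```

On the stop at 26.7 N. Now pushing along the jig axis while holding the press.

>>> drive_tool:
  steps:
    - {"offset": [0.003,0.0002,-0.0005],"twist": 0}
    - {"offset": [0.006,0.0005,-0.0005],"twist": 0}
    - {"offset": [0.009,0.0007,-0.0005],"twist": 0}
    - {"offset": [0.012,0.001,-0.0005],"twist": 0}
    - {"offset": [0.012,0.001,-0.0005],"twist": 0}

```text
t: 4.4
position: [0.5286, 0.0293, 0.0035]
eef_rot: [-0.041, 0.999, -0.0, 0.002]
wrist_force: [-4.8, -0.2, 29.8]
opening: 0.004
finger_force: 14.9
```

Run:
```python
from h import *
snap('side','s3'); o=robot.get_obs(); print(o['t'],o['position'],o['wrist_force'],o['wrist_torque'])
c=cv2.imread('pics/s3.png')[170:270,200:350]; cv2.imwrite('pics/s3c.png',cv2.resize(c,None,fx=5,fy=5))
```

```text
4.45 [0.52857928 0.02925816 0.00354277] [-3.65201319  0.67041554 29.17778014] [0.03935434 0.78019072 0.00345279]
```

View pics/s3c.png

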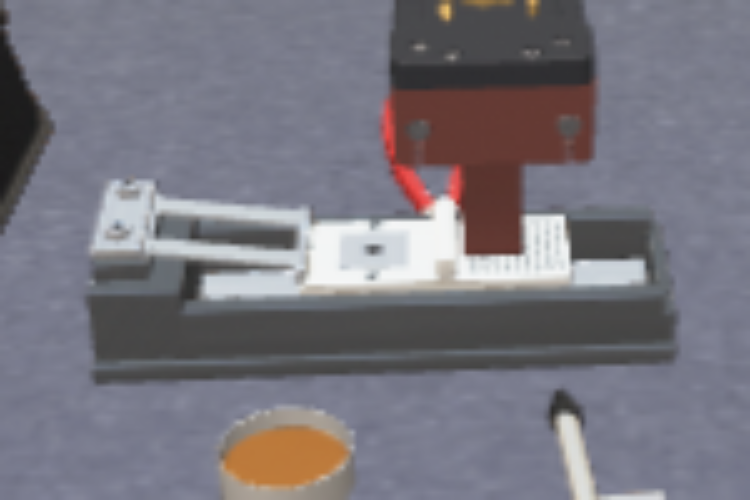

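The carrier is pressed down and its front edge (crop px 305) is just at the nose. I'll keep pushing.

>>> drive_tool:
  steps:
    - {"offset": [0.003,0.0002,-0.0005],"twist": 0}
    - {"offset": [0.006,0.0005,-0.0005],"twist": 0}
    - {"offset": [0.009,0.0007,-0.0005],"twist": 0}
    - {"offset": [0.012,0.001,-0.0005],"twist": 0}
    - {"offset": [0.015,0.0012,-0.0005],"twist": 0}
    - {"offset": [0.018,0.0015,-0.0005],"twist": 0}
    - {"offset": [0.021,0.0017,-0.0005],"twist": 0}
    - {"offset": [0.024,0.002,-0.0005],"twist": 0}

```text
t: 5.25
position: [0.5518, 0.0312, 0.0036]
eef_rot: [-0.041, 0.999, -0.0, 0.001]
wrist_force: [-6.8, -1.4, 34.7]
opening: 0.003
finger_force: 17.3
```

>>> drive_tool:
  steps:
    - {"offset": [0.003,0.0002,0],"twist": 0}
    - {"offset": [0.006,0.0005,0],"twist": 0}
    - {"offset": [0.009,0.0007,0],"twist": 0}
    - {"offset": [0.012,0.001,0],"twist": 0}
    - {"offset": [0.014,0.0012,0],"twist": 0}
    - {"offset": [0.016,0.0013,0],"twist": 0}

```text
t: 5.85
position: [0.5683, 0.0325, 0.0036]
eef_rot: [-0.041, 0.999, -0.0, 0.002]
wrist_force: [-5.2, -0.4, 32.4]
opening: 0.002
finger_force: 16.0
```

Run:
```python
from h import *
snap('side','s4'); o=robot.get_obs(); print(o['t'],o['position'],o['wrist_force'],o['wrist_torque'])
c=cv2.imread('pics/s4.png')[170:270,200:350]; cv2.imwrite('pics/s4c.png',cv2.resize(c,None,fx=5,fy=5))
```

```text
5.9 [0.56878599 0.03253187 0.00363349] [-5.63005771e+00 -9.09148250e-03  3.07486819e+01] [-0.02757482  1.06445037  0.0054456 ]
```

View pics/s4c.png

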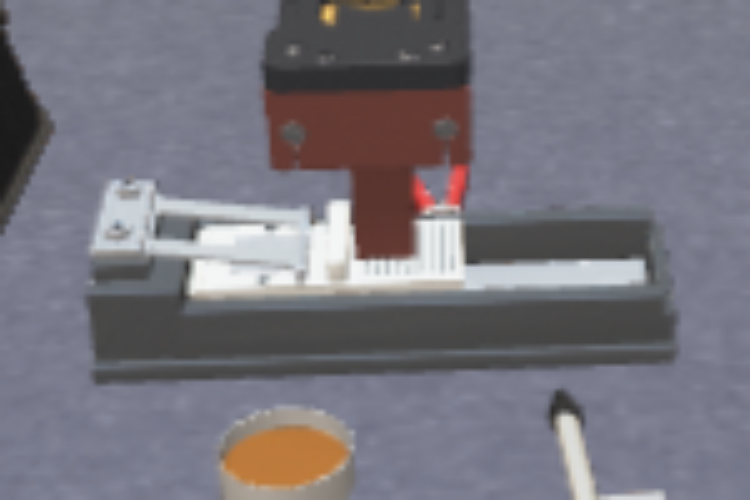

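The carrier is under the leaf and nearly home (front at crop px 190, end block at 187). There is no stop force yet, so I push until it rises.

>>> drive_tool:
  steps:
    - {"offset": [0.002,0.0002,0],"twist": 0}
    - {"offset": [0.004,0.0003,0],"twist": 0}
    - {"offset": [0.006,0.0005,0],"twist": 0}

```text
t: 6.2
position: [0.5694, 0.0327, 0.0035]
eef_rot: [-0.041, 0.999, -0.001, -0.002]
wrist_force: [-18.3, -4.8, 47.0]
opening: 0.007
finger_force: 23.4
```

>>> drive_tool:
  steps:
    - {"offset": [0.001,0.0001,0.001],"twist": 0}
    - {"offset": [0.002,0.0002,0.001],"twist": 0}
    - {"offset": [0.002,0.0002,0.001],"twist": 0}

```text
t: 6.5
position: [0.5716, 0.033, 0.0036]
eef_rot: [-0.041, 0.999, -0.0, -0.002]
wrist_force: [-12.6, -2.1, 33.1]
opening: 0.004
finger_force: 18.2
```

Run:
```python
from h import *
snap('side','s5'); o=robot.get_obs(); print(o['t'],o['position'],o['wrist_force'],o['wrist_torque'])
w=back(np.load('pics/s5.npz'));a=np.array([.9966,.082])
# along-axis positions of carrier rear edge & rib, jig ends, in side view
J=np.array([.569,.0325])
for v in range(214,228):
    r=w[v]; s=(r[:,:2]-J)@a; z=r[:,2]; print(v,[(u,round(s[u]*1000),round(z[u]*1000)) for u in range(234,298,3)])
```

```text
6.55 [0.57162168 0.0330154  0.00360995] [-12.12174005  -2.28028567  33.11027097] [-0.42020377  2.24876848  0.0403393 ]
214 [(234, 80, 38), (237, 74, 38), (240, 71, 30), (243, 65, 30), (246, 59, 31), (249, 51, 41), (252, 46, 40), (255, 40, 41), (258, 34, 41), (261, 29, 41), (264, -33, 467), (267, 17, 43), (270, 11, 50), (273, 5, 51), (276, 0, 50), (279, -6, 50), (282, -10, 33), (285, -16, 31), (288, -22, 32), (291, -28, 33), (294, -33, 29), (297, -39, 29)]
215 [(234, 80, 38), (237, 74, 39), (240, 70, 30), (243, 64, 32), (246, 58, 33), (249, 53, 32), (252, 47, 33), (255, 41, 33), (258, 35, 33), (261, 29, 40), (264, 24, 31), (267, 17, 43), (270, 11, 48), (273, 6, 46), (276, 0, 47), (279, -6, 48), (282, -10, 32), (285, -16, 33), (288, -22, 33), (291, -27, 32), (294, -33, 28), (297, -39, 26)]
216 [(234, 79, 40), (237, 74, 38), (240, 70, 30), (243, 64, 33), (246, 58, 31), (249, 53, 31), (252, 47, 31), (255, 41, 34), (258, 35, 33), (261, 28, 40), (264, 24, 32), (267, 17, 43), (270, 11, 45), (273, 6, 45), (276, 0, 46), (279, -5, 44), (282, -10, 31), (285, -16, 32), (288, -22, 31), (291, -27,
[... 3066 characters left out ...]
, 13), (297, -38, 11)]
226 [(234, 76, 39), (237, 72, 33), (240, 66, 32), (243, 61, 33), (246, 55, 32), (249, 50, 32), (252, 44, 33), (255, 39, 33), (258, 33, 32), (261, 28, 33), (264, 22, 33), (267, 17, 33), (270, 11, 32), (273, 6, 31), (276, 0, 32), (279, -5, 33), (282, -11, 31), (285, -16, 31), (288, -22, 31), (291, -27, 30), (294, -33, 15), (297, -38, 12)]
227 [(234, 75, 38), (237, 71, 32), (240, 66, 32), (243, 61, 32), (246, 55, 33), (249, 50, 31), (252, 44, 32), (255, 39, 32), (258, 33, 31), (261, 28, 30), (264, 22, 30), (267, 17, 31), (270, 11, 31), (273, 6, 30), (276, 0, 30), (279, -5, 30), (282, -10, 28), (285, -16, 28), (288, -21, 29), (291, -27, 27), (294, -32, 16), (297, -38, 11)]
```

>>> drive_tool:
  steps:
    - {"offset": [0.001,0.0001,0],"twist": 0}
    - {"offset": [0.002,0.0002,0],"twist": 0}
    - {"offset": [0.003,0.0003,0],"twist": 0}
    - {"offset": [0.003,0.0003,0],"twist": 0}

```text
t: 6.95
position: [0.5715, 0.033, 0.0036]
eef_rot: [-0.041, 0.999, -0.001, -0.005]
wrist_force: [-18.8, -3.5, 39.8]
opening: 0.001
finger_force: 23.1
```

>>> drive_tool:
  steps:
    - {"offset": [0.001,0.0001,0.0005],"twist": 0}
    - {"offset": [0.002,0.0002,0.0005],"twist": 0}
    - {"offset": [0.003,0.0003,0.0005],"twist": 0}
    - {"offset": [0.003,0.0003,0.0005],"twist": 0}

```text
t: 7.35
position: [0.5714, 0.033, 0.0036]
eef_rot: [-0.041, 0.999, -0.001, -0.007]
wrist_force: [-24.9, -6.0, 42.7]
opening: 0.006
finger_force: 26.0
```

Firmly blocked at 25 N with no advance: the rib is loaded and the carrier is home. I'll ease the forward load partly while still pressing, then lift straight off.

>>> drive_tool:
  steps:
    - {"offset": [-0.003,-0.0003,0],"twist": 0}
    - {"offset": [-0.005,-0.0004,0.001],"twist": 0}
    - {"offset": [-0.006,-0.0005,0.003],"twist": 0}
    - {"offset": [-0.006,-0.0005,0.006],"twist": 0}
    - {"offset": [-0.006,-0.0005,0.01],"twist": 0}
    - {"offset": [-0.006,-0.0005,0.016],"twist": 0}
    - {"offset": [-0.006,-0.0005,0.03],"twist": 0}
    - {"offset": [-0.006,-0.0005,0.05],"twist": 0}

```text
t: 8.15
position: [0.5757, 0.0337, 0.0525]
eef_rot: [-0.04, 0.999, 0.0, 0.001]
wrist_force: [0.7, -1.3, -0.8]
opening: 0.009
finger_force: 0.0
```

>>> drive_tool:
  steps:
    - {"offset": [-0.03,0,0.04],"twist": 0}
    - {"offset": [-0.07,0,0.08],"twist": 0}
    - {"offset": [-0.11,0,0.1],"twist": 0}
    - {"offset": [-0.14,0,0.1],"twist": 0}
    - {"offset": [-0.14,0,0.1],"twist": 0}

```text
t: 8.65
position: [0.432, 0.034, 0.1536]
eef_rot: [-0.04, 0.999, -0.0, 0.001]
wrist_force: [1.2, -0.4, -0.5]
opening: 0.003
finger_force: 0.0
```

Run:
```python
from h import *
snap('side','s6'); snap('top','t6'); o=robot.get_obs(); print(o['t'],o['position'],o['wrist_force'])
w=back(np.load('pics/s6.npz'));a=np.array([.9966,.082]); J=np.array([.569,.0325])
for v in (217,224): s=(w[v][:,:2]-J)@a*1000; print(v,[(u,s[u].round(1),(w[v,u,2]*1000).round(1)) for u in range(234,297,2)])
c=cv2.imread('pics/s6.png')[170:280,200:350]; e=cv2.imread('pics/t6.png')[85:230,230:400]
cv2.imwrite('pics/f.png',np.hstack([cv2.resize(c,(430,315)),cv2.resize(e,(369,315))]))
```

```text
8.75 [0.43629372 0.03356847 0.15335407] [0.86428593 0.92007241 0.37058618]
217 [(234, np.float64(78.7), np.float64(38.9)), (236, np.float64(75.2), np.float64(37.7)), (238, np.float64(71.9), np.float64(36.1)), (240, np.float64(68.7), np.float64(33.9)), (242, np.float64(64.7), np.float64(34.7)), (244, np.float64(61.1), np.float64(33.8)), (246, np.float64(57.2), np.float64(34.8)), (248, np.float64(53.4), np.float64(34.6)), (250, np.float64(49.6), np.float64(35.0)), (252, np.float64(45.8), np.float64(34.9)), (254, np.float64(42.1), np.float64(35.1)), (256, np.float64(38.2), np.float64(35.6)), (258, np.float64(34.6), np.float64(34.6)), (260, np.float64(29.5), np.float64(43.7)), (262, np.float64(26.8), np.float64(36.6)), (264, np.float64(23.3), np.float64(35.2)), (266, np.float64(18.3), np.float64(45.4)), (268, np.float64(14.9), np.float64(43.2)), (270, np.float64(12.0), np.float64(34.8)), (272, np.float64(8.2), np.float64(35.1)), (274, np.float64(4.5), np.float64(34.9)), (276, np.float64(0.7), np.float64(35.0)), (278, np.float64(-3.1), np.float64(36.3)), (280, np.float64(-6.8), np.float64
[... 1046 characters left out ...]
34.6)), (266, np.float64(18.3), np.float64(37.6)), (268, np.float64(14.7), np.float64(36.6)), (270, np.float64(11.2), np.float64(35.6)), (272, np.float64(7.6), np.float64(35.0)), (274, np.float64(3.9), np.float64(35.5)), (276, np.float64(0.2), np.float64(35.5)), (278, np.float64(-3.3), np.float64(33.3)), (280, np.float64(-7.1), np.float64(35.5)), (282, np.float64(-10.7), np.float64(35.8)), (284, np.float64(-14.3), np.float64(34.5)), (286, np.float64(-18.0), np.float64(34.7)), (288, np.float64(-21.7), np.float64(34.9)), (290, np.float64(-25.3), np.float64(34.2)), (292, np.float64(-28.8), np.float64(14.7)), (294, np.float64(-32.7), np.float64(15.1)), (296, np.float64(-36.5), np.float64(14.6))]
```

View pics/f.png

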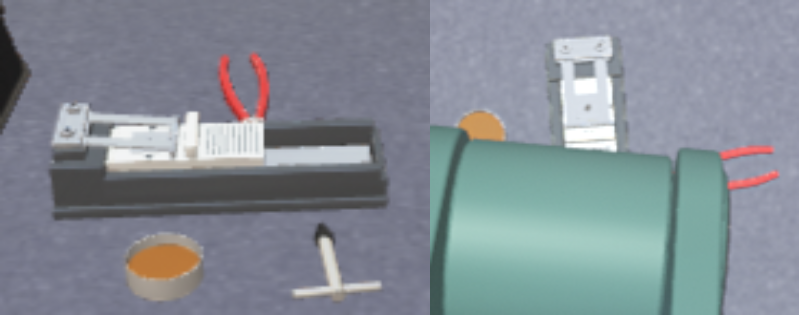

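The carrier is clamped level, with its top at 35 mm (4 mm down). Its rear edge is where it was when pushed home, the rib is just behind the nose, and the bystanders are unmoved.

```bash
python3 -c "
from rig import robot
print(robot.sign_off())"
```

```text
the job is handed in; nothing more can be done
None
```

The carrier was pressed down, pushed under the leaf until it stopped firmly at the end stop, and released; it stayed clamped about 4 mm down, the things beside the jig looked unmoved, and the job was handed in at about 8.8 s.

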